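Tighten a bearing's retaining ring with a two-pin face spanner

ROBOT

A 6-joint arm with a two-finger parallel gripper is mounted at the origin on the work surface; the furniture and walls round the work are solid. World frame = base frame: x ahead of the robot, y to its left, z up, the work surface at z = 0. Lengths are in mm, angles in degrees, forces in N, time in s.
With the tool pointing down it reaches from about 350 to 850 mm from the base axis. Payload 8.1 kg.
Tool frame: the origin (TCP) lies midway between the tips of the shut fingers; the grasp point (between the pads) lies 19 mm behind it; z points along the fingers, y is the line along which they close (so a half turn about z gives the same grasp; the last joint's range is limited). The gripper opens to 85 mm and grips with 20 to 120 N. Pads are 22 mm wide; open, the fingers measure 114 mm over their backs; the gripper's body (76 mm by 85 mm) begins 54 mm behind the grasp point. The pads swing forward as they close: fully open they stand 13 mm farther back than shut.
Start: joints at [-74.565, 7.471, 85.268, -0, 87.261, -4.893], TCP at [208.462, -562.627, 231.292] pointing down, gripper open.
Joint ranges: [-169.43, 169.43], [-51.17, 129.36], [1.28, 143.12], [-76.62, 256.62], [0, 156.53], [-152.29, 152.29]. Speed limits (degrees/s): [136.94, 136.94, 159.86, 180, 180, 180].

INTERFACE

Orientations are given as [roll, pitch, yaw] about the fixed x, y, z axes, in that order (R = Rz(yaw) Ry(pitch) Rx(roll)).
In Python, from bench import r gives the robot as it stands.
- The arm moves only by the tool send_rows, never from a script. Its argument "increments" is a list of rows, each a list of 6 numbers: the shift along the tool's x, y, z in mm, then the turn, a rotation vector about the tool's x, y, z in rad. A call has 1 to 5 rows; each row shifts and turns the commanded pose from where the row before left it, along the tool's axes as they then stand; what a row does not reach is not made up. A row lasts 1/8 s, in which the tool goes at most 62.5 mm and 10.7 degrees, less where a joint would pass 70% of its speed; a pose out of reach is approached as far as the arm can. A call is refused whole if a number of a shift passes 62.5 or a number of a turn 0.188, either way. A call with a gripper value outside its range is refused whole. "grip" is the closure, from -1 (fully open) to 1 (shut), set as the call begins (left out, the last holds). The fingers move at their own pace and stop on an object; "grip_force" is the grip in N (left out, the last holds). Time passes only in rows, so rows that do not move let the fingers close. It gives the time, the measured TCP pose, the force, the opening and the grip force at its end, in the units of the state.
- r.sense(): the state, without advancing time (a new reading comes with each control period).
- r.snapshot(name): name is "side" or "top" or "wrist"; returns a dict with "img" (480x640x3 uint8, blue, green, red), "z_map" (480x640 float32, mm along the optical axis (not along the pixel's ray), 0 where there is no reading), "fx", "fy", "cx", "cy" (pixels), "view" (4x4, takes a point from world to camera coordinates). Camera axes: x right, y down, z forward; pixel columns grow to the right and rows downward; lengths in mm; the calibration is good to about 2 mm. The wrist camera is an equidistant fisheye: a pixel r from the principal point sees the ray r / f radians off the axis. A picture is of the moment at which its call begins.
- r.hand_in(): hands the job in; it is judged then, once.
The state is a dict: "time": time; "joint_pos": joint angles; "qd": joint speeds; "joint_efforts": joint torques, N m; "tool_pos": TCP position; "tcp_rot": TCP orientation; "ft_force": force on the tool from outside, world axes, zero at the start; "wrist_torque": the same for the moment, N m; "finger_gap": finger opening in mm; "grip_force": force on a finger pad.
Only numpy, scipy, OpenCV 4.12 (cv2) and the standard library are available. Lean on these libraries where they do the work, as an engineer would, in place of code of your own. Each camera call takes 0.05 s, during which the arm holds its last target. There are 200 camera calls.

TASK

The retaining ring on top of the grey bearing housing is slack. Take the two-pin face spanner from its wooden stand, feel both of its pins fully into two opposite holes of the ring, turn the ring clockwise (seen from above) with the spanner until it is fully tight against its stop, then put the spanner back, fully down in its stand. Press and turn gently, without ramming the pins on the ring or forcing the ring on at its stop, do not touch the ring or its housing with the fingers, and leave the other things on the table where they are.

Things in the scene. Friction and masses are not known exactly. Their poses are not given: they have to be found in the camera images.
- ring_centre (a point): Centre of the ring's upper face, on its vertical axis, 76 mm above the table; its axes are the fixed housing's. Steel ring: 72 mm outside, 32 mm inside, 14 mm high, six round blind holes 8.5 mm wide, 9 mm deep, every 60 degrees on a circle of 52 mm diameter. How the holes stand round the axis differs each time and follows from no reading: look or feel for them with the pins.
- ring_turn (a joint): How far the ring is screwed down, rad: grows clockwise seen from above; 0.05 to 0.35 at the start, stop (fully tight) at 0.80, back stop at 0. It does not tell where the holes are. The ring is stiff: about 0.3 N m turns it, more is felt at the stop, it stays where it is left, and pins rubbing on its face with a few newtons do not turn it.
- housing: The grey bearing housing with the ring on top, fixed to the table: a cylinder 88 mm across and 62 mm high, on a square foot of 112 mm, 26 mm thick, with four bolts. Origin at the centre of its underside, z up. Inside the ring the shaft's end lies 4 mm below the ring's face. A pouch, a ball and a leather stack stand between housing and stand: carry the spanner 0.15 m up.
- spanner_handle (a point): Centre of the black upright handle of the two-pin face spanner (16 mm thick in x, 32 mm wide in y, 46 mm high). z points up, y along the steel crossbar (16 x 68 x 12 mm), whose underside (shoulder) lies 41 mm below this point and top 29 mm below. At the start it stands in its stand, pins down.
- spanner: The same spanner, about 0.25 kg; origin at the centre of the shoulder, same axes. Two pins of 6 mm diameter, tips slightly tapered, stand 7 mm down from the shoulder at y = +26 and -26 mm; half a turn about z gives the same spanner. With both pins in, the shoulder rests on the ring's face.
- stand_top (a point): Top centre of the fixed wooden stand of the spanner, 54 mm above the table: a block 46 mm (x) by 100 mm (y) on a foot of 76 x 128 x 24 mm, with two holes 10 mm wide and 12 mm deep at y = +26 and -26 mm. The spanner belongs there with its crossbar along y (either way round), its shoulder resting on the block.
- wax_block: Bystander: the block of beeswax, to be left alone.
- wax_tin: Bystander: the round wax tin, to be left alone.
- measure: Bystander: the tape measure, to be left alone.
- marker: Bystander: the marker pen, to be left alone.
Things that resemble listed ones, but are neither listed nor needed, are in the scene too. Of the things that look like the spanner, the larger one is meant.

How it is judged:
By the outcome, as a careful person would: the job done as asked, in the order asked, and still so for the second after the job is handed in, with the robot touching nothing.
It also fails if it takes over 72 s, if anything falls off the work surface, if the arm or the gripper's body presses on something with over 40 N, if the wrist force passes 120 N, or if a joint passes its speed limit or range.

## Working session

There is one attempt and no reset: what is moved stays moved. The work goes in short steps, Python scripts to look and compute and a tool call to move; the robot and the scene stay as the last step left them, time stands still between calls to the robot, and variables do not carry over. Pictures are saved under pics/ and viewed, at most 10 in all, crops included, and the job is handed in when it is done.

Besides the shell and the picture viewer there is one more tool, called after "Request:" as name(argument=value, ...) on one line, values as JSON. send_rows: Moves the arm, as the interface text tells. Its arguments: {"type":"object","properties":{"increments":{"type":"array"},"grip":{"type":"number"},"grip_force":{"type":"number"}},"required":["increments"]}

```bash
mkdir -p pics; cat > h.py <<'E'
import numpy as np,cv2
from bench import r
def snap(n):
    s=r.snapshot(n); s['view']=np.array(s['view']); return s
def pts(s):
    z=s['z_map']; v,u=np.mgrid[0:480,0:640]
    P=np.stack([(u-s['cx'])/s['fx']*z,(v-s['cy'])/s['fy']*z,z],-1)
    R=s['view'][:3,:3];t=s['view'][:3,3]
    return (P-t)@R
E
python3 - <<'E'
from h import *
s=snap('top');t=snap('side')
cv2.imwrite('pics/top.png',s['img']);cv2.imwrite('pics/side.png',t['img'])
np.savez('top.npz',**s);np.savez('side.npz',**t)
print(r.sense()); print(s['view'].round(2),t['view'].round(2),s['fx'])
E
```

```text
{'time': 0.1, 'joint_pos': array([-7.45637260e+01,  7.51159183e+00,  8.53241384e+01,  1.89761555e-03,
        8.72620848e+01, -4.89265541e+00]), 'qd': array([-0.00472625, -0.04108526, -0.17049548,  0.03912022,  0.01750226,
        0.01232151]), 'joint_efforts': array([ 1.50933389e-03, -5.70952463e+01, -5.01942551e+01, -1.20772775e-04,
        8.18010187e-03,  3.76033847e-05]), 'tool_pos': array([ 208.34679038, -562.12590132,  230.33035449]), 'tcp_rot': array([-1.79902703e+02, -1.02309485e-02,  2.03288285e+01]), 'ft_force': array([-0.02160453,  0.27229581, -0.50338279]), 'wrist_torque': array([-0.04344447,  0.03517121,  0.02758825]), 'grip_force': 0.0, 'finger_gap': 85.6213898654396}
[[ 0.00000e+00 -1.00000e+00 -1.00000e-02 -1.59540e+02]
 [-1.00000e+00 -0.00000e+00 -8.00000e-02  4.59130e+02]
 [ 8.00000e-02  1.00000e-02 -1.00000e+00  1.68943e+03]
 [ 0.00000e+00  0.00000e+00  0.00000e+00  1.00000e+00]] [[ 8.60000e-01 -5.10000e-01  1.00000e-02 -5.13180e+02]
 [-3.20000e-01 -5.60000e-01 -7.70000e-01  1.11440e+02]
 [ 4.00000e-01  6.60000e-01 -6.40000e-01  1.43845e+03]
 [ 0.00000e+00  0.00000e+00  0.00000e+00  1.00000e+00]] 530.9329154569158
```

View pics/top.png

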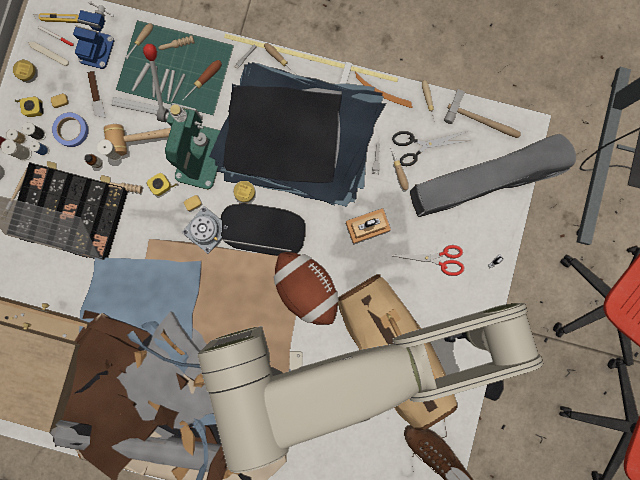

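View pics/side.png

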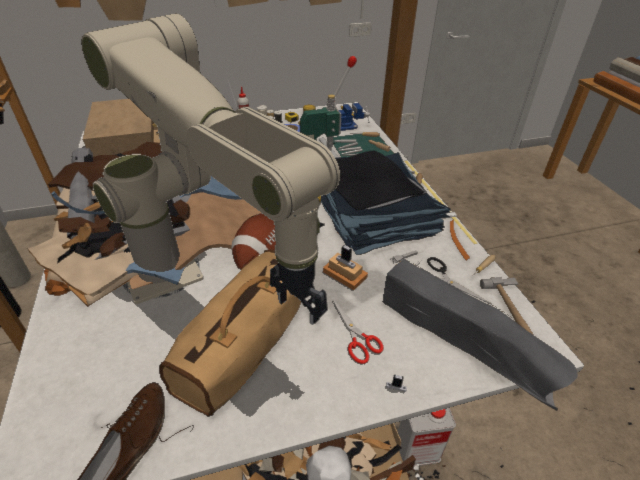

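The top view shows two spanner lookalikes: one in the wooden stand at (369,225), and a small one lying or standing loose at (496,262). I choose the larger one in the stand. The housing with the ring is at (204,229), the pouch at (262,229), and the ball at (306,288). In the side view the stand is at (345,268) and the small lookalike at (397,382).

```bash
python3 - <<'E'
from h import *
s=dict(np.load('top.npz'));P=pts(s);im=s['img']
a=cv2.resize(im[195:255,335:405],None,fx=7,fy=7,interpolation=cv2.INTER_CUBIC)
b=cv2.resize(im[200:260,170:240],None,fx=7,fy=7,interpolation=cv2.INTER_CUBIC)
cv2.imwrite('pics/c.png',cv2.resize(np.hstack([a,b]),(800,343)))
def box(name,m):
    q=P[m]; print(name,len(q),q[:,:2].mean(0).round(1),'z',np.median(q[:,2]).round(1),cv2.minAreaRect(q[:,:2].astype(np.float32)))
W=np.zeros((480,640),bool);W[200:250,340:400]=1
Z=P[...,2]
box('block',W&(Z>45)&(Z<60));box('foot',W&(Z>15)&(Z<32));box('handle',W&(Z>92)&(Z<125));box('bar',W&(Z>61)&(Z<72))
W[:]=0;W[200:260,175:222]=1
box('ring',W&(Z>72)&(Z<82));box('hfoot',W&(Z>18)&(Z<32));box('h',W&(Z>56)&(Z<82))
W[:]=0;W[245:280,480:515]=1
box('small',W&(Z>20))
W[:]=0;W[190:340,215:420]=1
print('tallest between',Z[200:330,215:340].max())
E
```

```text
block 314 [ 507.7 -318.2] z 54.3 ((509.068115234375, -318.7179870605469), (46.400047302246094, 99.98981475830078), 19.491594314575195)
foot 444 [ 507.3 -316. ] z 23.8 ((514.1592407226562, -327.4385681152344), (159.28622436523438, 134.5515899658203), 81.17528533935547)
handle 66 [ 514.1 -309.3] z 118.3 ((531.65625, -278.8916931152344), (120.92794799804688, 30.049888610839844), 59.7275505065918)
bar 67 [ 507.7 -315.6] z 64.3 ((509.14068603515625, -322.79345703125), (42.83747863769531, 90.53988647460938), 18.511754989624023)
ring 282 [494.1 202.5] z 76.6 ((494.5002136230469, 203.67202758789062), (70.66873931884766, 70.37252044677734), 45.65850830078125)
hfoot 693 [477.2 220.2] z 23.4 ((495.21673583984375, 227.13726806640625), (191.69390869140625, 150.34832763671875), 0.06726749986410141)
h 578 [493.3 200.5] z 71.5 ((494.3354187011719, 202.10594177246094), (86.6916275024414, 84.28296661376953), 45.59033203125)
small 54 [ 392.9 -702.1] z 50.4 ((352.9375, -454.2828063964844), (26.234554290771484, 569.0733032226562), 9.03435230255127)
tallest between 1719.8636075184381
```

View pics/c.png

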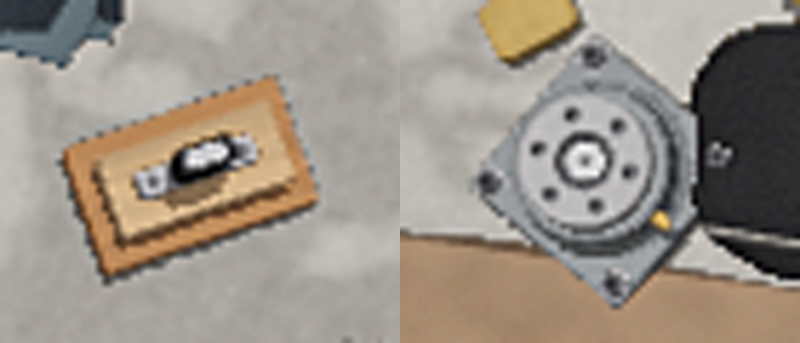

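The crop confirms the larger spanner sits pins-down in the wooden stand (left half). In the right half the ring's six holes sit about 16° + 60k in world. The stand is at (509,-318.5) with yaw 19.5°, and the ring is at (494.4,203).

```bash
cat >> h.py <<'E'
def plan(xyz,yaw,n):
    s=r.sense(); p=np.array(s['tool_pos']); y=s['tcp_rot'][2]
    dy=(yaw-y+180)%360-180; d=(np.array(xyz)-p)/n
    for k in range(n):
        a=np.radians(y+dy*k/n); c,q=np.cos(a),np.sin(a)
        print([round(float(v),1) for v in (d[0]*c+d[1]*q, d[0]*q-d[1]*c, -d[2])]+[0,0,round(float(-np.radians(dy/n)),3)])
E
python3 - <<'E'
from h import *
plan([509,-318.5,215],109.5,10)
s=dict(np.load('top.npz'));P=pts(s)
for u,v,n in[(262,229,'pouch'),(306,288,'ball'),(290,120,'stack'),(194,203,'wax'),(244,190,'tin')]: print(n,P[v,u].round())
E
```

```text
[36.7, -12.4, 1.5, 0, 0, -0.156]
[38.1, -6.6, 1.5, 0, 0, -0.156]
[38.7, -0.6, 1.5, 0, 0, -0.156]
[38.3, 5.4, 1.5, 0, 0, -0.156]
[37.0, 11.3, 1.5, 0, 0, -0.156]
[34.8, 16.9, 1.5, 0, 0, -0.156]
[31.8, 22.1, 1.5, 0, 0, -0.156]
[28.0, 26.7, 1.5, 0, 0, -0.156]
[23.5, 30.8, 1.5, 0, 0, -0.156]
[18.4, 34.0, 1.5, 0, 0, -0.156]
pouch [494.  20.  43.]
ball [ 309. -124.  162.]
stack [818. -73. 140.]
wax [581. 243.  23.]
tin [621.  79.  36.]
```

Request:
send_rows(increments=[[36.7,-12.4,1.5,0,0,-0.156],[38.1,-6.6,1.5,0,0,-0.156],[38.7,-0.6,1.5,0,0,-0.156],[38.3,5.4,1.5,0,0,-0.156],[37,11.3,1.5,0,0,-0.156]], grip=-1)

```text
time: 0.72
tool_pos: [359.4, -439.6, 223.3]
tcp_rot: [-180.0, -0.0, 65.3]
ft_force: [0.4, 0.2, -0.8]
finger_gap: 85.7
grip_force: 0.0
```

Request:
send_rows(increments=[[34.8,16.9,1.5,0,0,-0.156],[31.8,22.1,1.5,0,0,-0.156],[28,26.7,1.5,0,0,-0.156],[23.5,30.8,1.5,0,0,-0.156],[18.4,34,1.5,0,0,-0.156]])

```text
time: 1.35
tool_pos: [509.3, -317.3, 215.7]
tcp_rot: [-180.0, -0.0, 110.0]
ft_force: [0.9, 0.4, 0.4]
finger_gap: 85.8
grip_force: 0.0
```

```bash
python3 - <<'E'
from h import *
s=snap('wrist');np.savez('w1.npz',**s);cv2.imwrite('pics/w1.png',s['img'])
q=r.sense();print(q['tool_pos'],q['tcp_rot'],q['joint_pos'].round(1),q['ft_force']);print(s['fx'],s['cx'],s['cy'],s['view'].round(3))
E
```

```text
[ 512.31184479 -313.9602191   215.42757385] [ 1.79888301e+02 -1.16341519e-01  1.10597557e+02] [-36.5   8.   86.3   0.2  85.7 -57.1] [-0.41289336  3.57139303 -0.04935291]
371.64829954431775 322.02964025929936 246.78293198207544 [[ 9.40000e-01  3.41000e-01 -0.00000e+00 -3.72030e+02]
 [ 3.23000e-01 -8.90000e-01  3.21000e-01 -4.82568e+02]
 [ 1.09000e-01 -3.02000e-01 -9.47000e-01  2.15689e+02]
 [ 0.00000e+00  0.00000e+00  0.00000e+00  1.00000e+00]]
```

View pics/w1.png

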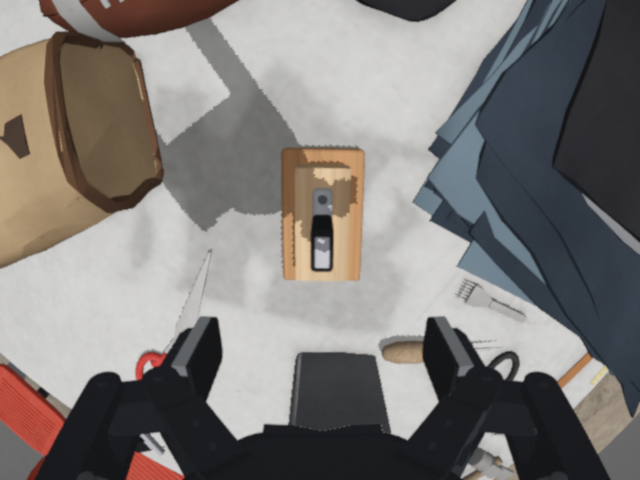

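The wrist view shows the spanner in its stand centred near (322,235), with its bar vertical in the picture and the handle top near (322,250). Next I measure it by depth.

```bash
cat >> h.py <<'E'
def wpts(s):
    z=s['z_map']; v,u=np.mgrid[0:480,0:640]
    x=(u-s['cx'])/s['fx'];y=(v-s['cy'])/s['fy'];th=np.hypot(x,y);k=np.tan(th)/np.maximum(th,1e-9)
    P=np.stack([x*k*z,y*k*z,z],-1)
    return (P-s['view'][:3,3])@s['view'][:3,:3]
def box(P,m,name):
    q=P[m]; print(name,len(q),'med',np.median(q,axis=0).round(1),cv2.minAreaRect(q[:,:2].astype(np.float32)))
E
python3 - <<'E'
from h import *
for n in[0,1]:
    if n: s=snap('wrist');q=r.sense();print(q['tool_pos'],q['tcp_rot'])
    else: s=dict(np.load('w1.npz'))
    P=wpts(s);Z=P[...,2];W=np.zeros((480,640),bool);W[140:290,270:375]=1
    e=cv2.erode
    def er(m): return cv2.morphologyEx(m.astype(np.uint8),cv2.MORPH_OPEN,np.ones((3,3)))>0
    box(P,er(W&(Z>115)&(Z<122)),'handletop');box(P,er(W&(Z>62)&(Z<70)),'bar');box(P,er(W&(Z>50)&(Z<58)),'block');box(P,er(W&(Z>20)&(Z<28)),'foot')
E
```

```text
handletop 903 med [ 510.3 -316.   118.7] ((510.8460693359375, -317.23248291015625), (15.392118453979492, 31.48134994506836), 19.624252319335938)
bar 511 med [ 502.6 -295.    66.2] ((502.7325439453125, -295.25970458984375), (16.356786727905273, 20.801477432250977), 20.37626075744629)
block 4327 med [ 507.6 -309.6   54.5] ((510.66424560546875, -317.52667236328125), (46.6261100769043, 100.61579895019531), 19.33584976196289)
foot 4262 med [ 498.1 -296.4   24.4] ((510.4746398925781, -317.1944580078125), (75.88247680664062, 127.54472351074219), 19.328950881958008)
[ 510.70003223 -315.45491613  215.36649357] [ 1.79974589e+02 -1.02627077e-01  1.10131688e+02]
handletop 892 med [ 509.7 -315.6  118.7] ((510.4809875488281, -317.32177734375), (15.941180229187012, 31.872047424316406), 19.535614013671875)
bar 486 med [ 502.8 -295.1   66.3] ((502.9315185546875, -295.4036865234375), (14.666375160217285, 20.65033531188965), 20.33635711669922)
block 4224 med [ 508.4 -308.8   54.6] ((510.88104248046875, -317.99859619140625), (45.718841552734375, 100.7650375366211), 19.435714721679688)
foot 4463 med [ 499.2 -298.7   24.4] ((510.6171569824219, -317.417236328125), (76.7663803100586, 127.95354461669922), 19.349531173706055)
```

Request:
send_rows(increments=[[0,0,0,0,0,0],[0,0,0,0,0,0],[0,0,0,0,0,0]])

```text
time: 1.82
tool_pos: [508.0, -319.2, 216.3]
tcp_rot: [-180.0, 0.0, 109.6]
ft_force: [0.4, 0.6, 0.5]
finger_gap: 85.4
grip_force: 0.0
```

```bash
python3 - <<'E'
from h import *
plan([510.6,-317.4,76],109.4,5)
E
```

```text
[0.2, 0.6, 28.1, 0, 0, 0.001]
[0.2, 0.6, 28.1, 0, 0, 0.001]
[0.2, 0.6, 28.1, 0, 0, 0.001]
[0.2, 0.6, 28.1, 0, 0, 0.001]
[0.2, 0.6, 28.1, 0, 0, 0.001]
```

Request:
send_rows(increments=[[0.2,0.6,28,0,0,0],[0.2,0.6,28,0,0,0],[0.2,0.6,28,0,0,0],[0.2,0.6,28,0,0,0.002],[0.2,0.6,28,0,0,0.002]])

```text
time: 2.45
tool_pos: [510.7, -317.1, 75.6]
tcp_rot: [180.0, 0.0, 109.4]
ft_force: [-0.4, 0.2, 1.3]
finger_gap: 85.0
grip_force: 0.0
```

Request:
send_rows(increments=[[0,0,0,0,0,0],[0,0,0,0,0,0],[0,0,0,0,0,0]])

```text
time: 2.82
tool_pos: [512.1, -317.4, 78.3]
tcp_rot: [179.9, 0.1, 109.5]
ft_force: [0.4, -0.5, 0.3]
finger_gap: 85.4
grip_force: 0.0
```

Request:
send_rows(increments=[[0,0,0,0,0,0],[0,0,0,0,0,0],[0,0,0,0,0,0],[0,0,0,0,0,0],[0,0,0,0,0,0]], grip=1, grip_force=60)

```text
time: 3.45
tool_pos: [511.0, -316.5, 76.4]
tcp_rot: [-180.0, -0.0, 109.5]
ft_force: [-1.5, 0.6, 2.2]
finger_gap: 15.0
grip_force: 58.4
```

Request:
send_rows(increments=[[0,0,0,0,0,0],[0,0,0,0,0,0],[0,0,0,0,0,0],[0,0,0,0,0,0]], grip_force=80)

```text
time: 3.95
tool_pos: [511.0, -316.5, 76.4]
tcp_rot: [-180.0, -0.0, 109.5]
ft_force: [-3.7, 0.5, 4.0]
finger_gap: 15.4
grip_force: 78.1
```

Request:
send_rows(increments=[[0,0,-6,0,0,0],[0,0,-15,0,0,0],[0,0,-35,0,0,0],[0,0,-45,0,0,0],[0,0,-50,0,0,0]])

```text
time: 4.58
tool_pos: [511.0, -316.1, 229.0]
tcp_rot: [180.0, -0.0, 109.5]
ft_force: [-0.0, -0.8, -1.4]
finger_gap: 15.4
grip_force: 78.0
```

Request:
send_rows(increments=[[0,0,0,0,0,0],[0,0,0,0,0,0]])

```text
time: 4.82
tool_pos: [511.1, -316.3, 227.3]
tcp_rot: [180.0, 0.0, 109.5]
ft_force: [-0.7, 0.5, -1.9]
finger_gap: 15.2
grip_force: 78.2
```

```bash
python3 - <<'E'
from h import *
q=r.sense();print(q)
plan([494.4,203,226],135.8,13)
E
```

```text
{'time': 4.825, 'joint_pos': array([-3.66437108e+01,  7.72420190e+00,  8.54115763e+01,  5.39966605e-03,
        8.68505381e+01, -5.61307632e+01]), 'qd': array([ 0.06394176,  1.3849768 ,  2.04617142,  0.03469658, -0.01930911,
        0.03548692]), 'joint_efforts': array([ 1.98238977e-02, -6.13689280e+01, -5.40256798e+01,  1.62111977e-03,
       -4.49259044e-02, -3.68851433e-04]), 'tool_pos': array([ 511.11150274, -316.33588471,  227.27094957]), 'tcp_rot': array([1.79987897e+02, 8.35701187e-03, 1.09486756e+02]), 'ft_force': array([-0.68477542,  0.46321943, -1.87626471]), 'wrist_torque': array([0.00726324, 0.0127921 , 0.02263462]), 'grip_force': 78.22495579719543, 'finger_gap': 15.215135552573324}
[38.1, 12.1, 0.1, 0, 0, -0.035]
[37.6, 13.5, 0.1, 0, 0, -0.035]
[37.1, 14.8, 0.1, 0, 0, -0.035]
[36.6, 16.1, 0.1, 0, 0, -0.035]
[36.0, 17.4, 0.1, 0, 0, -0.035]
[35.4, 18.6, 0.1, 0, 0, -0.035]
[34.7, 19.9, 0.1, 0, 0, -0.035]
[34.0, 21.1, 0.1, 0, 0, -0.035]
[33.2, 22.3, 0.1, 0, 0, -0.035]
[32.4, 23.4, 0.1, 0, 0, -0.035]
[31.5, 24.5, 0.1, 0, 0, -0.035]
[30.7, 25.6, 0.1, 0, 0, -0.035]
[29.7, 26.7, 0.1, 0, 0, -0.035]
```

Request:
send_rows(increments=[[20,6,0,0,0,-0.02],[38,13,0,0,0,-0.035],[37.5,14.2,0,0,0,-0.035],[37,15.5,0,0,0,-0.035],[36.3,16.8,0,0,0,-0.035]])

```text
time: 5.45
tool_pos: [503.6, -132.7, 225.3]
tcp_rot: [-179.9, -0.2, 118.8]
ft_force: [0.2, 0.3, -2.3]
finger_gap: 15.1
grip_force: 78.1
```

Request:
send_rows(increments=[[35.7,18,0,0,0,-0.035],[35,19.2,0,0,0,-0.035],[34.4,20.5,0,0,0,-0.035],[33.6,21.7,0,0,0,-0.035],[32.8,22.8,0,0,0,-0.035]])

```text
time: 6.08
tool_pos: [496.7, 66.6, 225.4]
tcp_rot: [-179.9, -0.1, 128.8]
ft_force: [0.6, 0.0, -2.0]
finger_gap: 15.0
grip_force: 78.1
```

Request:
send_rows(increments=[[32,24,0,0,0,-0.035],[30,24.6,0,0,0,-0.035],[20,18,0,0,0,-0.035],[12,12,0,0,0,-0.035],[0,0,0,0,0,0]])

```text
time: 6.7
tool_pos: [495.1, 188.0, 226.2]
tcp_rot: [-179.9, -0.1, 136.8]
ft_force: [0.4, -0.4, -2.0]
finger_gap: 14.7
grip_force: 78.2
```

Request:
send_rows(increments=[[0,0,0,0,0,0],[0,0,0,0,0,0],[0,0,0,0,0,0],[0,0,0,0,0,0]])

```text
time: 7.2
tool_pos: [496.2, 186.7, 227.4]
tcp_rot: [180.0, 0.0, 136.7]
ft_force: [-0.9, -0.0, -1.8]
finger_gap: 15.4
grip_force: 78.2
```

```bash
python3 - <<'E'
from h import *
q=r.sense();print(q['tool_pos'],q['tcp_rot'],q['joint_pos'].round(1))
s=snap('wrist');np.savez('w2.npz',**s)
P=wpts(s);Z=P[...,2]
def er(m): return cv2.morphologyEx(m.astype(np.uint8),cv2.MORPH_OPEN,np.ones((3,3)))>0
N=np.hypot(P[...,0]-494,P[...,1]-203)<60
box(P,er(N&(Z>73)&(Z<80)),'ring')
v,u=np.where(N);print(u.min(),u.max(),v.min(),v.max())
c=s['img'][v.min():v.max(),u.min():u.max()];f=min(800/c.shape[1],600/c.shape[0])
cv2.imwrite('pics/w2.png',np.vstack([cv2.resize(s['img'],(400,300))])); cv2.imwrite('pics/w2c.png',cv2.resize(c,None,fx=f,fy=f,interpolation=cv2.INTER_CUBIC))
E
```

```text
[496.18753494 186.72026022 227.38070667] [1.79995107e+02 3.92929169e-03 1.36652305e+02] [ 15.1  -3.3  96.7  -0.   86.6 -31.6]
ring 3907 med [492.4 209.   76.4] ((495.87255859375, 206.61825561523438), (72.08377075195312, 67.542724609375), 27.44643783569336)
108 573 136 479
```

View pics/w2c.png

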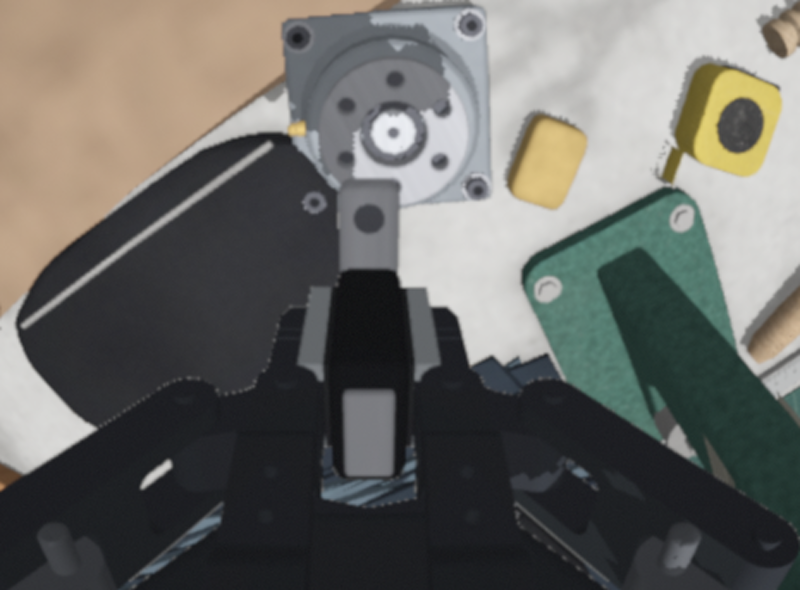

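The crop shows five ring holes at (396,79), (346,105), (346,158), (440,161) and (442,107), with the sixth hidden under the bar. The spanner's pin mark on the crossbar is at (369,218).

```bash
cat >> h.py <<'E'
def cast(s,uv,z):
    u,v=np.array(uv,float).T;x=(u-s['cx'])/s['fx'];y=(v-s['cy'])/s['fy'];th=np.hypot(x,y);k=np.tan(th)/th
    d=np.stack([x*k,y*k,np.ones_like(x)],-1)@s['view'][:3,:3]; c=-s['view'][:3,3]@s['view'][:3,:3]
    return c+d*((z-c[2])/d[:,2])[:,None]
def refine(g,uv,h=6):
    out=[]
    for u,v in uv:
        for _ in range(3):
            a,b=int(round(u)),int(round(v));w=g[b-h:b+h+1,a-h:a+h+1].astype(float)
            m=np.clip(np.median(w)-12-w,0,40);yy,xx=np.mgrid[-h:h+1,-h:h+1]
            m*=(np.hypot(xx,yy)<=h)
            u,v=a+(m*xx).sum()/m.sum(),b+(m*yy).sum()/m.sum()
        out.append((u,v))
    return out
def ringfit(H):
    from scipy.optimize import least_squares
    H=np.array(H)[:,:2]
    def res(p):
        d=H-p[:2];a=np.arctan2(d[:,1],d[:,0]);k=np.round((a-p[2])/(np.pi/3));t=p[2]+k*np.pi/3
        return np.r_[d[:,0]-26*np.cos(t),d[:,1]-26*np.sin(t)]
    best=min((least_squares(res,[*H.mean(0),a0]) for a0 in np.radians([0,15,30,45])),key=lambda q:q.cost)
    return best.x[:2],np.degrees(best.x[2])%60,np.abs(best.fun).max()
E
python3 - <<'E'
from h import *
s=dict(np.load('w2.npz'));g=cv2.cvtColor(s['img'],cv2.COLOR_BGR2GRAY);f=800/465
h=[(108+x/f,136+y/f) for x,y in[(396,79),(346,105),(346,158),(440,161),(442,107)]]
h2=refine(g,h);print(np.round(h,1).tolist(),np.round(h2,1).tolist())
for q in(h,h2): print(ringfit(cast(s,q,76)))
b=[(108+369/f,136+218/f)];b2=refine(g,b,9);print(b,b2,cast(s,b,217),cast(s,b2,217))
a=np.radians(136.65);print('expected pin',496.19+26*np.cos(a),186.72+26*np.sin(a))
P=wpts(s);Z=P[...,2];W=np.zeros((480,640),bool);W[230:310,290:350]=1
box(P,W&(Z>208)&(Z<224),'bar')
E
```

```text
[[338.2, 181.9], [309.1, 197.0], [309.1, 227.8], [363.8, 229.6], [364.9, 198.2]] [[337.1, 181.6], [309.0, 196.7], [308.6, 227.5], [363.3, 229.8], [366.2, 199.5]]
(array([497.08240804, 205.24772574]), np.float64(15.291209938318278), np.float64(0.3545686154772518))
(array([497.00755315, 205.04141208]), np.float64(14.485744134084019), np.float64(0.972024216783427))h.py:34: RuntimeWarning: invalid value encountered in scalar divide
  u,v=a+(m*xx).sum()/m.sum(),b+(m*yy).sum()/m.sum()
Traceback (most recent call last):
  File "h.py", line 31, in refine
    a,b=int(round(u)),int(round(v));w=g[b-h:b+h+1,a-h:a+h+1].astype(float)
            ~~~~~^^^
ValueError: cannot convert float NaN to integer
```

```bash
python3 - <<'E'
from h import *
s=dict(np.load('w2.npz'));g=cv2.cvtColor(s['img'],cv2.COLOR_BGR2GRAY);f=800/465
b=[(108+x/f,136+y/f) for x,y in [(369,218),(339,182),(401,182)]];print(cast(s,b,217).round(1))
a=np.radians(136.65);print('expected pin',496.19+26*np.cos(a),186.72+26*np.sin(a))
P=wpts(s);Z=P[...,2];W=np.zeros((480,640),bool);W[230:310,290:350]=1
box(P,W&(Z>208)&(Z<224),'bar')
plan([497.1,205.2,160],135.3,3)
print((s['view'][:3,:3].T@-s['view'][:3,3]).round(1))
E
```

```text
[[480.4 204.5 217. ]
 [468.1 205.7 217. ]
 [478.9 217.1 217. ]]
expected pin 477.28347622876345 204.56778302444496
bar 1892 med [481.3 203.4 217.3] ((482.86993408203125, 201.93496704101562), (16.302047729492188, 24.97780418395996), 47.33660888671875)
[4.0, 4.7, 22.5, 0, 0, 0.008]
[4.0, 4.6, 22.5, 0, 0, 0.008]
[4.1, 4.6, 22.5, 0, 0, 0.008]
[436.9 245.3 370.5]
```

```bash
python3 - <<'E'
from h import *
plan([494.5,204.5,115],135.3,5)
E
```

```text
[2.7, 2.3, 22.5, 0, 0, 0.005]
[2.7, 2.3, 22.5, 0, 0, 0.005]
[2.7, 2.3, 22.5, 0, 0, 0.005]
[2.7, 2.3, 22.5, 0, 0, 0.005]
[2.7, 2.3, 22.5, 0, 0, 0.005]
```

Request:
send_rows(increments=[[2.7,2.3,20,0,0,0.005],[2.7,2.3,30,0,0,0.005],[2.7,2.3,30,0,0,0.005],[2.7,2.3,22,0,0,0.005],[2.7,2.3,10,0,0,0.005]])

```text
time: 7.88
tool_pos: [492.5, 204.6, 112.2]
tcp_rot: [-179.8, -0.1, 135.3]
ft_force: [0.9, -0.1, -2.6]
finger_gap: 15.1
grip_force: 78.2
```

Request:
send_rows(increments=[[0,0,0,0,0,0],[0,0,0,0,0,0],[0,0,0,0,0,0],[0,0,0,0,0,0]])

```text
time: 8.38
tool_pos: [494.8, 204.8, 116.1]
tcp_rot: [179.9, 0.0, 135.3]
ft_force: [0.7, 0.1, -2.5]
finger_gap: 14.8
grip_force: 78.2
```

```bash
python3 - <<'E'
from h import *
q=r.sense();print(q['tool_pos'],q['tcp_rot'],q['ft_force'])
s=snap('wrist');np.savez('w3.npz',**s)
cv2.imwrite('pics/w3.png',cv2.resize(s['img'][140:380,180:500],(800,600),interpolation=cv2.INTER_CUBIC))
E
```

```text
[494.84445615 204.80416452 116.08102719] [1.79931082e+02 3.85675984e-02 1.35255262e+02] [ 0.73210061  0.09601214 -2.51956206]
```

View pics/w3.png

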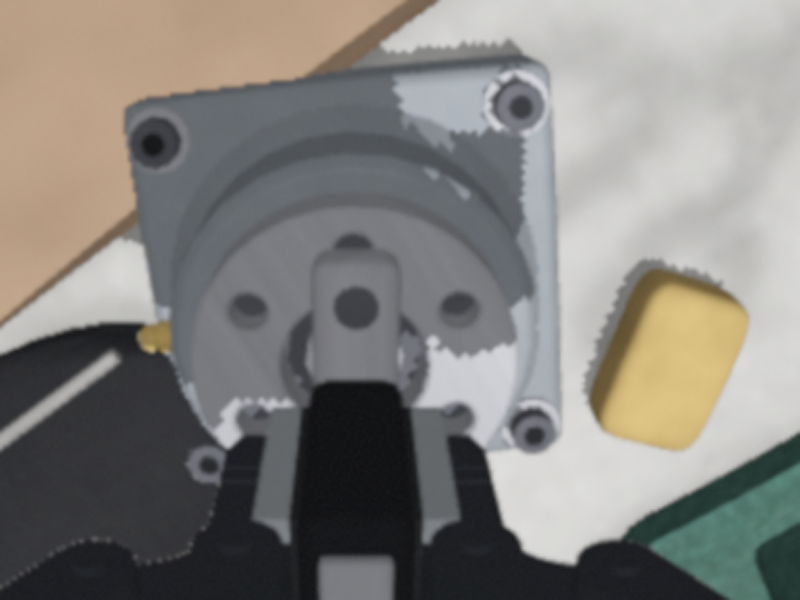

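The ring holes are at (249,310) and (459,308), with the top one at (354,245) half hidden and the lower two near (256,416) and (459,416). The bar's pin mark is at (356,308), close to the line of the top hole.

```bash
python3 - <<'E'
from h import *
s=dict(np.load('w3.npz'));c=lambda L:[(180+x/2.5,140+y/2.5) for x,y in L]
print(ringfit(cast(s,c([(249,310),(459,308)]),76)), ringfit(cast(s,c([(249,310),(459,308),(258,417),(458,417)]),76)))
zt=116.1-10.4
b=cast(s,c([(356,308),(313,262),(400,262),(356,250)]),zt);print(b.round(1))
a=np.radians(135.25);d=np.array([np.cos(a),np.sin(a)])
print('spanner centre cam',b[0,:2]-26*d,b[3,:2]-34*d,'tcp',r.sense()['tool_pos'],s['view'].shape)
E
```

```text
(array([487.7583328 , 214.24664063]), np.float64(45.7336316171043), np.float64(2.6309695654174767)) (array([497.28313718, 205.41523701]), np.float64(15.859560432112884), np.float64(0.5547175236824486))
[[479.6 222.9 105.7]
 [468.2 223.6 105.7]
 [478.9 234.4 105.7]
 [471.9 230.5 105.7]]
spanner centre cam [498.05626676 204.55333155] [496.07843415 206.52721161] tcp [494.71218395 204.78803171 115.9101011 ] (4, 4)
```

Request:
send_rows(increments=[[0,0,3,0,0,-0.003],[0,0,3,0,0,-0.002],[0,0,2,0,0,0],[0,0,0,0,0,0],[0,0,0,0,0,0]])

```text
time: 9.05
tool_pos: [494.3, 204.8, 107.3]
tcp_rot: [-180.0, 0.0, 135.5]
ft_force: [-0.0, -0.4, -2.3]
finger_gap: 15.0
grip_force: 78.2
```

Request:
send_rows(increments=[[0,0,1,0,0,0],[0,0,1,0,0,0],[0,0,1,0,0,0],[0,0,0,0,0,0]])

```text
time: 9.55
tool_pos: [494.2, 204.7, 104.2]
tcp_rot: [-180.0, -0.0, 135.6]
ft_force: [-0.5, 0.0, -3.3]
finger_gap: 15.2
grip_force: 78.2
```

No contact force below the face height, so the pins seem to be in. I continue down.

Request:
send_rows(increments=[[0,0,1,0,0,0],[0,0,1,0,0,0],[0,0,0,0,0,0]])

```text
time: 9.93
tool_pos: [494.2, 204.8, 102.2]
tcp_rot: [-180.0, -0.0, 135.5]
ft_force: [-0.3, 0.1, -2.0]
finger_gap: 15.5
grip_force: 78.2
```

```bash
python3 - <<'E'
from h import *
q=r.sense();print(q['tool_pos'],q['ft_force'],q['wrist_torque'])
E
```

```text
[494.23408749 204.75195029 102.16336114] [-0.28433007  0.06782168 -2.03754736] [0.00778057 0.02250274 0.02909612]
```

Request:
send_rows(increments=[[0,0,1,0,0,0],[0,0,1,0,0,0],[0,0,0,0,0,0]])

```text
time: 10.3
tool_pos: [494.2, 204.7, 100.1]
tcp_rot: [-180.0, -0.0, 135.6]
ft_force: [0.5, -0.1, -2.2]
finger_gap: 14.8
grip_force: 78.2
```

Request:
send_rows(increments=[[0,0,0.8,0,0,0],[0,0,0.6,0,0,0],[0,0,0,0,0,0]])

```text
time: 10.68
tool_pos: [494.3, 204.7, 98.8]
tcp_rot: [-180.0, -0.0, 135.5]
ft_force: [-0.4, -1.0, -2.1]
finger_gap: 15.0
grip_force: 78.2
```

Request:
send_rows(increments=[[0,0,0.5,0,0,0],[0,0,0,0,0,0]])

```text
time: 10.92
tool_pos: [494.4, 204.8, 98.4]
tcp_rot: [180.0, 0.0, 135.5]
ft_force: [-0.6, -0.8, -2.0]
finger_gap: 15.2
grip_force: 78.2
```

Request:
send_rows(increments=[[0,0,0.5,0,0,0],[0,0,0,0,0,0]])

```text
time: 11.18
tool_pos: [494.4, 204.8, 98.3]
tcp_rot: [180.0, 0.0, 135.6]
ft_force: [-1.6, -0.8, 3.2]
finger_gap: 14.9
grip_force: 78.9
```

Fully seated: z is 98.3 and the force rises. Now I turn clockwise, which is positive about the tool's z.

Request:
send_rows(increments=[[0,0,0,0,0,0.03],[0,0,0,0,0,0.03],[0,0,0,0,0,0.03],[0,0,0,0,0,0.03],[0,0,0,0,0,0.03]])

```text
time: 11.8
tool_pos: [494.7, 204.9, 98.3]
tcp_rot: [179.9, 0.0, 126.8]
ft_force: [-0.6, 0.6, 4.0]
finger_gap: 15.0
grip_force: 79.2
```

```bash
cat > q.py <<'E'
from h import *
q=r.sense();print(q['time'],q['tool_pos'].round(2),q['tcp_rot'].round(2),q['ft_force'].round(1),q['wrist_torque'].round(3),q['joint_pos'].round(1))
E
python3 q.py
```

```text
11.8 [494.73 204.94  98.26] [1.7994e+02 2.0000e-02 1.2684e+02] [-0.6  0.6  4. ] [-0.056 -0.073  0.348] [ 17.    3.5 103.8   0.   72.6 -19.8]
```

Request:
send_rows(increments=[[0,0,0,0,0,0.04],[0,0,0,0,0,0.04],[0,0,0,0,0,0.04],[0,0,0,0,0,0.04],[0,0,0,0,0,0.04]])

```text
time: 12.42
tool_pos: [495.0, 205.1, 98.3]
tcp_rot: [179.9, 0.0, 115.4]
ft_force: [2.0, 0.9, 2.3]
finger_gap: 14.9
grip_force: 78.9
```

```bash
python3 q.py
```

```text
12.425 [495.05 205.11  98.3 ] [179.89   0.   115.37] [2.  0.9 2.3] [ 0.231 -0.427  0.344] [ 17.    3.5 103.8   0.   72.6  -8.4]
```

Request:
send_rows(increments=[[0,0,0,0,0,0.02],[0,0,0,0,0,0.02],[0,0,0,0,0,0.02]])

```text
time: 12.8
tool_pos: [495.0, 205.1, 98.3]
tcp_rot: [179.9, -0.0, 112.0]
ft_force: [5.0, 3.2, 2.2]
finger_gap: 15.2
grip_force: 78.8
```

```bash
python3 q.py
```

```text
12.8 [495.04 205.08  98.32] [179.9  -0.  112. ] [5.  3.2 2.2] [ 0.478 -0.947  0.338] [ 17.    3.5 103.8   0.   72.6  -5. ]
```

Request:
send_rows(increments=[[0,0,0,0,0,0.02],[0,0,0,0,0,0.02]])

```text
time: 13.05
tool_pos: [495.1, 205.1, 98.3]
tcp_rot: [179.9, -0.0, 109.7]
ft_force: [5.1, 2.9, 2.1]
finger_gap: 15.3
grip_force: 78.8
```

```bash
python3 q.py
```

```text
13.05 [495.1  205.1   98.31] [ 1.7989e+02 -1.0000e-02  1.0970e+02] [5.1 2.9 2.1] [ 0.496 -1.028  0.354] [ 17.    3.5 103.8   0.   72.6  -2.7]
```

Request:
send_rows(increments=[[0.1,0.2,0,0,0,0.012],[0.1,0.2,0,0,0,0.012]])

```text
time: 13.3
tool_pos: [495.2, 205.2, 98.3]
tcp_rot: [179.9, 0.0, 108.3]
ft_force: [4.3, 1.9, 3.9]
finger_gap: 15.2
grip_force: 78.8
```

```bash
python3 q.py
```

```text
13.3 [495.16 205.21  98.25] [1.7993e+02 1.0000e-02 1.0834e+02] [4.3 1.9 3.9] [ 0.356 -0.824  0.282] [ 17.    3.6 103.7  -0.   72.6  -1.3]
```

Request:
send_rows(increments=[[0,0.2,0,0,0,0.012],[0,0.2,0,0,0,0.012]])

```text
time: 13.55
tool_pos: [495.3, 205.2, 98.2]
tcp_rot: [180.0, 0.0, 107.0]
ft_force: [3.1, 1.5, 6.1]
finger_gap: 14.7
grip_force: 79.2
```

```bash
python3 q.py
```

```text
13.55 [495.26 205.24  98.24] [179.97   0.   106.97] [3.1 1.5 6.1] [ 0.226 -0.714  0.364] [ 1.700e+01  3.600e+00  1.037e+02 -0.000e+00  7.270e+01  1.000e-01]
```

Request:
send_rows(increments=[[0,0.1,-0.1,0,0,0.015],[0,0.1,-0.1,0,0,0.015]])

```text
time: 13.8
tool_pos: [495.3, 205.3, 98.3]
tcp_rot: [180.0, 0.0, 105.2]
ft_force: [3.9, 1.9, 4.7]
finger_gap: 15.0
grip_force: 79.1
```

```bash
python3 q.py
```

```text
13.8 [495.34 205.25  98.26] [179.98   0.   105.24] [3.9 1.9 4.7] [ 0.246 -0.79   0.322] [ 17.    3.7 103.6  -0.   72.7   1.8]
```

Request:
send_rows(increments=[[0,0.2,0,0,0,0.015],[0,0.2,0,0,0,0.015]])

```text
time: 14.05
tool_pos: [495.5, 205.3, 98.2]
tcp_rot: [-180.0, 0.0, 103.5]
ft_force: [1.7, 0.8, 7.0]
finger_gap: 14.9
grip_force: 79.5
```

```bash
python3 q.py
```

```text
14.05 [495.48 205.31  98.22] [-179.98    0.    103.52] [1.7 0.8 7. ] [ 0.088 -0.441  0.303] [ 17.    3.7 103.6  -0.   72.7   3.5]
```

Request:
send_rows(increments=[[0,0,-0.1,0,0,0.015],[0,0,-0.1,0,0,0.015]])

```text
time: 14.3
tool_pos: [495.5, 205.3, 98.3]
tcp_rot: [-180.0, 0.0, 101.8]
ft_force: [4.3, 0.6, 3.5]
finger_gap: 15.2
grip_force: 79.4
```

```bash
python3 q.py
```

```text
14.3 [495.51 205.31  98.28] [-179.99    0.    101.8 ] [4.3 0.6 3.5] [ 0.184 -0.777  0.288] [ 17.    3.7 103.6  -0.   72.7   5.2]
```

Request:
send_rows(increments=[[0,0.1,0,0,0,0.015],[0,0,0,0,0,0.015]])

```text
time: 14.55
tool_pos: [495.6, 205.3, 98.3]
tcp_rot: [-180.0, 0.0, 100.1]
ft_force: [2.3, 1.0, 5.2]
finger_gap: 15.3
grip_force: 79.3
```

```bash
python3 q.py
```

```text
14.55 [495.58 205.31  98.25] [-1.7998e+02  1.0000e-02  1.0008e+02] [2.3 1.  5.2] [ 0.166 -0.62   0.311] [ 17.    3.7 103.6  -0.   72.7   6.9]
```

Request:
send_rows(increments=[[0,0,0,0,0,0.015],[0,0,0,0,0,0.015]])

```text
time: 14.8
tool_pos: [495.6, 205.3, 98.2]
tcp_rot: [-180.0, 0.0, 98.4]
ft_force: [3.1, 0.8, 5.3]
finger_gap: 15.4
grip_force: 79.3
```

```bash
python3 q.py
```

```text
14.8 [495.62 205.34  98.24] [-179.99    0.     98.36] [3.1 0.8 5.3] [ 0.117 -0.697  0.345] [ 17.    3.7 103.6  -0.   72.7   8.7]
```

Request:
send_rows(increments=[[0,0,0,0,0,0.015],[0,0,0,0,0,0.015]])

```text
time: 15.05
tool_pos: [495.7, 205.4, 98.3]
tcp_rot: [180.0, 0.0, 96.6]
ft_force: [4.4, 1.9, 4.0]
finger_gap: 15.0
grip_force: 79.2
```

```bash
python3 q.py
```

```text
15.05 [495.7  205.36  98.25] [180.     0.    96.65] [4.4 1.9 4. ] [ 0.09  -0.77   0.315] [ 17.    3.7 103.6  -0.   72.7  10.4]
```

Request:
send_rows(increments=[[0,0.1,0,0,0,0.015],[0,0.1,0,0,0,0.015]])

```text
time: 15.3
tool_pos: [495.8, 205.4, 98.3]
tcp_rot: [-180.0, 0.0, 94.9]
ft_force: [3.4, 0.4, 4.2]
finger_gap: 15.3
grip_force: 79.2
```

```bash
python3 q.py
```

```text
15.3 [495.81 205.37  98.26] [-179.99    0.     94.93] [3.4 0.4 4.2] [ 0.03  -0.662  0.294] [ 17.    3.8 103.5  -0.   72.7  12.1]
```

Request:
send_rows(increments=[[0,0.1,0,0,0,0.015],[0,0,0,0,0,0.015]])

```text
time: 15.55
tool_pos: [495.9, 205.4, 98.3]
tcp_rot: [-180.0, 0.0, 93.2]
ft_force: [3.4, 0.9, 5.0]
finger_gap: 15.4
grip_force: 79.2
```

```bash
python3 q.py
```

```text
15.55 [495.92 205.39  98.27] [-179.99    0.     93.21] [3.4 0.9 5. ] [ 0.015 -0.57   0.331] [ 17.    3.8 103.5  -0.   72.7  13.8]
```

Request:
send_rows(increments=[[0,0,0,0,0,0.015],[0,0,0,0,0,0.015]])

```text
time: 15.8
tool_pos: [496.0, 205.4, 98.3]
tcp_rot: [-180.0, 0.0, 91.5]
ft_force: [3.7, 0.8, 4.8]
finger_gap: 15.2
grip_force: 79.2
```

```bash
python3 q.py
```

```text
15.8 [495.98 205.4   98.28] [-180.      0.     91.49] [3.7 0.8 4.8] [ 0.049 -0.642  0.316] [ 17.    3.8 103.5  -0.   72.7  15.5]
```

```bash
python3 - <<'E'
from h import *
s=snap('wrist');np.savez('w4.npz',**s)
cv2.imwrite('pics/w4.png',cv2.resize(s['img'][140:380,180:500],(800,600),interpolation=cv2.INTER_CUBIC))
E
```

```text
(no output)
```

View pics/w4.png

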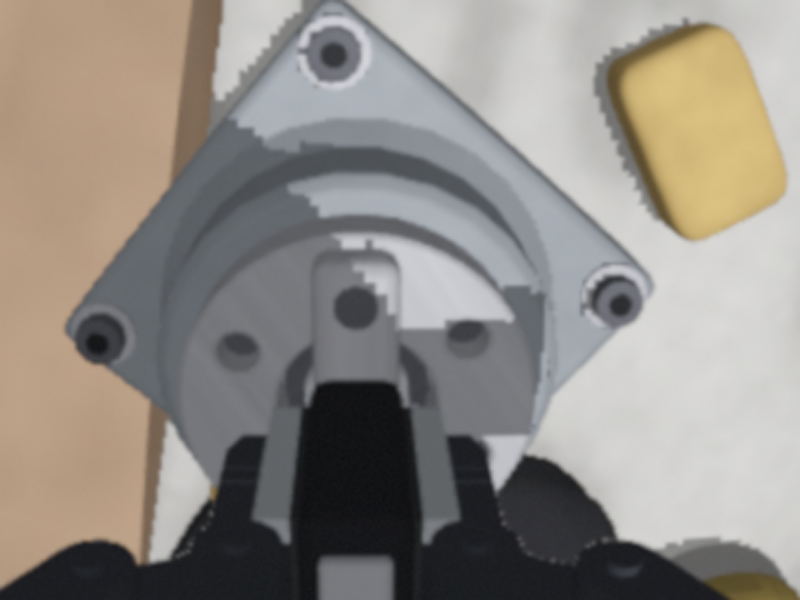

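The bar is still square in the grip (pin mark at (356,308)). The holes at (238,351) and (468,338) have followed with about 3° of play. I continue.

Request:
send_rows(increments=[[0,0,0,0,0,0.012],[0,0,0,0,0,0.012]])

```text
time: 16.1
tool_pos: [496.0, 205.4, 98.3]
tcp_rot: [180.0, 0.0, 90.1]
ft_force: [3.5, 0.1, 3.5]
finger_gap: 15.2
grip_force: 79.2
```

```bash
python3 q.py
```

```text
16.1 [495.99 205.4   98.26] [180.     0.    90.13] [3.5 0.1 3.5] [ 0.082 -0.661  0.274] [ 17.    3.8 103.5  -0.   72.7  16.9]
```

Request:
send_rows(increments=[[0,0,0,0,0,0.012],[0,0,0,0,0,0.012]])

```text
time: 16.35
tool_pos: [496.0, 205.4, 98.3]
tcp_rot: [180.0, 0.0, 88.8]
ft_force: [3.6, 0.1, 3.6]
finger_gap: 15.1
grip_force: 79.3
```

```bash
python3 q.py
```

```text
16.35 [496.02 205.39  98.26] [179.99   0.    88.76] [3.6 0.1 3.6] [ 0.042 -0.759  0.608] [ 17.    3.8 103.5  -0.   72.7  18.3]
```

Request:
send_rows(increments=[[0,0,0,0,0,0.005],[0,0,0,0,0,0]])

```text
time: 16.6
tool_pos: [496.0, 205.4, 98.3]
tcp_rot: [180.0, 0.0, 88.5]
ft_force: [3.2, 0.3, 3.4]
finger_gap: 15.3
grip_force: 79.2
```

```bash
python3 q.py
```

```text
16.6 [496.04 205.39  98.29] [1.7999e+02 1.0000e-02 8.8520e+01] [3.2 0.3 3.4] [-0.008 -0.84   0.7  ] [ 17.    3.8 103.5  -0.   72.7  18.5]
```

The torque has risen to 0.7 N m, so the ring is at its stop. I ease back within the pin play and lift.

Request:
send_rows(increments=[[0,0.1,0,0,0,-0.02],[0,0.1,0,0,0,-0.02],[0,0,0,0,0,-0.01],[0,0,0,0,0,0]])

```text
time: 17.1
tool_pos: [495.8, 205.4, 98.3]
tcp_rot: [-179.9, -0.0, 91.4]
ft_force: [1.2, 1.3, 4.5]
finger_gap: 15.0
grip_force: 79.3
```

```bash
python3 q.py
```

```text
17.1 [495.78 205.38  98.25] [-179.95   -0.     91.41] [1.2 1.3 4.5] [-0.056 -0.268 -0.009] [ 17.    3.8 103.5   0.   72.8  15.6]
```

Free of torque. Lifting straight up.

Request:
send_rows(increments=[[0,0,-1.5,0,0,0],[0,0,-2,0,0,0],[0,0,-2,0,0,0],[0,0,-3,0,0,0],[0,0,-5,0,0,0]])

```text
time: 17.73
tool_pos: [495.5, 205.3, 111.7]
tcp_rot: [-179.9, 0.0, 91.4]
ft_force: [-0.6, -0.3, -2.9]
finger_gap: 14.9
grip_force: 78.4
```

```bash
python3 q.py
```

```text
17.725 [495.5  205.31 111.66] [-1.7991e+02  2.0000e-02  9.1380e+01] [-0.6 -0.3 -2.9] [-0.01   0.032 -0.001] [ 17.    2.9 102.9   0.   74.3  15.6]
```

Request:
send_rows(increments=[[0,0,-15,0,0,0],[0,0,-30,0,0,0],[0,0,-40,0,0,0],[0,0,-30,0,0,0],[0,0,0,0,0,0]])

```text
time: 18.35
tool_pos: [498.1, 206.0, 231.1]
tcp_rot: [179.6, -0.1, 91.4]
ft_force: [0.9, -0.0, -2.4]
finger_gap: 15.1
grip_force: 78.7
```

```bash
python3 - <<'E'
from h import *
s=snap('wrist');np.savez('w5.npz',**s)
cv2.imwrite('pics/w5.png',cv2.resize(s['img'][80:380,120:520],(800,600),interpolation=cv2.INTER_CUBIC))
plan([511,-316.5,226],109.5,13)
E
```

```text
[-40.2, 0.1, 0.2, 0, 0, -0.024]
[-40.2, -0.9, 0.2, 0, 0, -0.024]
[-40.1, -1.8, 0.2, 0, 0, -0.024]
[-40.1, -2.8, 0.2, 0, 0, -0.024]
[-40.0, -3.8, 0.2, 0, 0, -0.024]
[-39.9, -4.8, 0.2, 0, 0, -0.024]
[-39.8, -5.7, 0.2, 0, 0, -0.024]
[-39.6, -6.7, 0.2, 0, 0, -0.024]
[-39.4, -7.7, 0.2, 0, 0, -0.024]
[-39.2, -8.6, 0.2, 0, 0, -0.024]
[-39.0, -9.6, 0.2, 0, 0, -0.024]
[-38.8, -10.5, 0.2, 0, 0, -0.024]
[-38.5, -11.5, 0.2, 0, 0, -0.024]
```

View pics/w5.png

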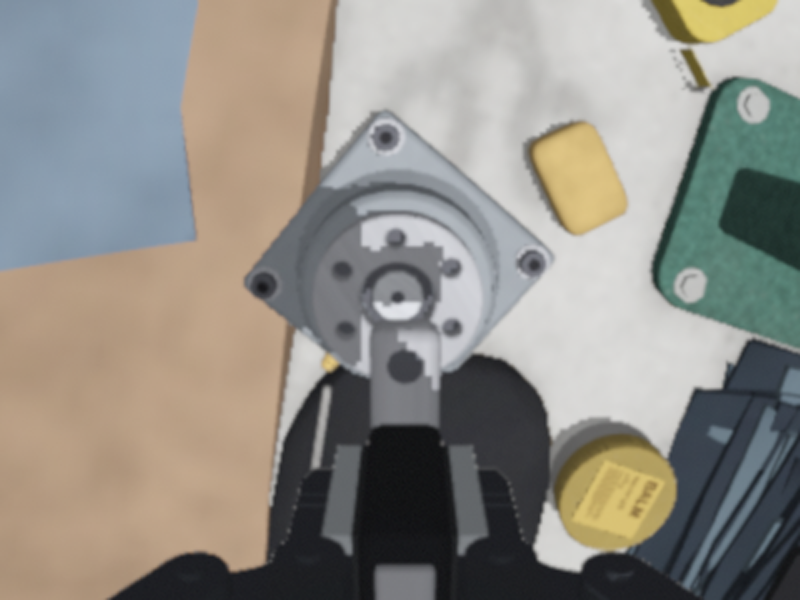

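The spanner is clear of the ring, with ring holes at (396,238), (342,269), (345,329), (452,327) and (452,267). I carry it back to the stand.

Request:
send_rows(increments=[[-20,0,0,0,0,-0.024],[-40,-0.9,0,0,0,-0.024],[-40,-1.8,0,0,0,-0.024],[-40,-2.8,0,0,0,-0.024],[-40,-3.8,0,0,0,-0.024]])

```text
time: 19.02
tool_pos: [499.6, 24.0, 224.7]
tcp_rot: [-179.8, -0.0, 98.3]
ft_force: [-0.2, 0.1, -2.5]
finger_gap: 15.4
grip_force: 78.6
```

Request:
send_rows(increments=[[-40,-4.8,0,0,0,-0.024],[-40,-5.7,0,0,0,-0.024],[-39.6,-6.7,0,0,0,-0.024],[-39.4,-7.7,0,0,0,-0.024],[-39.2,-8.6,0,0,0,-0.024]])

```text
time: 19.65
tool_pos: [504.6, -176.7, 224.6]
tcp_rot: [-179.9, -0.1, 105.2]
ft_force: [-0.5, -0.3, -2.2]
finger_gap: 14.9
grip_force: 78.5
```

Request:
send_rows(increments=[[-39,-9.6,0,0,0,-0.024],[-38.8,-10.5,0,0,0,-0.024],[-30,-9,0,0,0,-0.024],[-20,-6,0,0,0,0],[-8,-2.5,0,0,0,0]])

```text
time: 20.27
tool_pos: [509.0, -317.2, 225.5]
tcp_rot: [-179.9, -0.1, 109.2]
ft_force: [-1.1, 0.6, -2.5]
finger_gap: 15.0
grip_force: 78.5
```

Request:
send_rows(increments=[[0,0,0,0,0,0],[0,0,0,0,0,0],[0,0,0,0,0,0],[0,0,0,0,0,0]])

```text
time: 20.78
tool_pos: [509.7, -316.3, 227.0]
tcp_rot: [180.0, 0.0, 109.3]
ft_force: [0.0, -0.9, -2.6]
finger_gap: 15.1
grip_force: 78.5
```

```bash
python3 q.py; python3 - <<'E'
from h import *
s=dict(np.load('w5.npz'))
print(ringfit(cast(s,[(120+x/2,80+y/2) for x,y in[(396,238),(342,269),(345,329),(452,327),(452,267)]],76)))
plan([511,-316.5,100],109.5,5)
E
```

```text
20.775 [ 509.66 -316.28  227.  ] [1.7999e+02 1.0000e-02 1.0929e+02] [ 0.  -0.9 -2.6] [-0.026  0.043 -0.001] [-36.7   7.5  85.6   0.   86.8 -56. ]
(array([497.48400072, 205.16295484]), np.float64(32.40952399423918), np.float64(0.2891878950622022))
[-0.1, 0.2, 25.4, 0, 0, -0.001]
[-0.1, 0.2, 25.4, 0, 0, -0.001]
[-0.1, 0.2, 25.4, 0, 0, -0.001]
[-0.1, 0.2, 25.4, 0, 0, -0.001]
[-0.1, 0.2, 25.4, 0, 0, -0.001]
```

Request:
send_rows(increments=[[-0.1,0.3,20,0,0,-0.001],[-0.1,0.3,32,0,0,-0.001],[-0.1,0.3,35,0,0,-0.001],[-0.1,0.2,30,0,0,0],[-0.1,0.2,19,0,0,0]])

```text
time: 21.4
tool_pos: [509.4, -315.7, 87.4]
tcp_rot: [-179.9, -0.2, 109.4]
ft_force: [-0.7, -0.1, -2.8]
finger_gap: 14.9
grip_force: 78.5
```

Request:
send_rows(increments=[[0,0,0,0,0,0],[0,0,0,0,0,0],[0,0,0,0,0,0],[0,0,0,0,0,0]])

```text
time: 21.9
tool_pos: [511.5, -317.3, 92.0]
tcp_rot: [179.9, 0.1, 109.4]
ft_force: [-0.0, 0.8, -2.8]
finger_gap: 15.2
grip_force: 78.5
```

```bash
python3 q.py; python3 -c "
from h import *
plan([511,-316.5,83],109.5,3)"
```

```text
21.9 [ 511.51 -317.35   92.03] [1.7994e+02 1.0000e-01 1.0942e+02] [-0.   0.8 -2.8] [-0.025 -0.011 -0.046] [-36.7  13.7  93.2  -0.   73.  -56.1]
[0.3, -0.1, 3.0, 0, 0, -0.0]
[0.3, -0.1, 3.0, 0, 0, -0.0]
[0.3, -0.1, 3.0, 0, 0, -0.0]
```

Request:
send_rows(increments=[[0.1,0,2,0,0,0],[0.1,0,2,0,0,0],[0,0,0,0,0,0],[0,0,0,0,0,0]])

```text
time: 22.4
tool_pos: [510.7, -316.6, 86.7]
tcp_rot: [-180.0, -0.0, 109.4]
ft_force: [0.2, 0.8, -2.3]
finger_gap: 15.3
grip_force: 78.5
```

Request:
send_rows(increments=[[0,0,1.2,0,0,0],[0,0,1.2,0,0,0],[0,0,1.2,0,0,0],[0,0,0,0,0,0]])

```text
time: 22.9
tool_pos: [510.7, -316.6, 83.0]
tcp_rot: [-180.0, -0.0, 109.4]
ft_force: [0.4, -0.2, -2.6]
finger_gap: 14.9
grip_force: 78.5
```

Request:
send_rows(increments=[[0,0.1,1,0,0,0],[0,0.1,1,0,0,0],[0,0,0,0,0,0]])

```text
time: 23.28
tool_pos: [510.9, -316.5, 81.1]
tcp_rot: [-180.0, -0.0, 109.4]
ft_force: [-0.5, 0.6, -2.5]
finger_gap: 15.3
grip_force: 78.5
```

Request:
send_rows(increments=[[0,0,1,0,0,0],[0,0,1,0,0,0],[0,0,0,0,0,0]])

```text
time: 23.65
tool_pos: [510.9, -316.5, 79.0]
tcp_rot: [-180.0, -0.0, 109.4]
ft_force: [-0.4, 0.8, -2.3]
finger_gap: 15.0
grip_force: 78.5
```

```bash
python3 q.py
```

```text
23.65 [ 510.92 -316.51   79.03] [-1.7999e+02 -1.0000e-02  1.0943e+02] [-0.4  0.8 -2.3] [-0.001  0.1    0.007] [-36.7  14.5  93.7   0.   71.8 -56.1]
```

The pins are in the stand holes.

Request:
send_rows(increments=[[0,0,1,0,0,0],[0,0,1,0,0,0],[0,0,0,0,0,0]])

```text
time: 24.02
tool_pos: [510.9, -316.5, 77.0]
tcp_rot: [-180.0, -0.0, 109.4]
ft_force: [-0.6, -0.4, -2.9]
finger_gap: 14.9
grip_force: 78.5
```

Request:
send_rows(increments=[[0,0,0.5,0,0,0],[0,0,0,0,0,0]])

```text
time: 24.28
tool_pos: [510.9, -316.6, 76.6]
tcp_rot: [-180.0, -0.0, 109.4]
ft_force: [-0.9, -1.2, -3.4]
finger_gap: 14.9
grip_force: 78.5
```

Request:
send_rows(increments=[[0,0,0.4,0,0,0],[0,0,0,0,0,0]])

```text
time: 24.52
tool_pos: [511.0, -316.6, 76.4]
tcp_rot: [180.0, 0.0, 109.4]
ft_force: [-0.7, 0.5, -0.4]
finger_gap: 15.1
grip_force: 78.8
```

Request:
send_rows(increments=[[0,0,0.3,0,0,0],[0,0,0,0,0,0]])

```text
time: 24.78
tool_pos: [511.0, -316.6, 76.4]
tcp_rot: [180.0, 0.0, 109.4]
ft_force: [-2.8, 2.0, 3.0]
finger_gap: 15.0
grip_force: 79.4
```

Seated, with the force turning upward at 76.4, the same height as the original grasp. I release and retreat.

Request:
send_rows(increments=[[0,0,0,0,0,0],[0,0,0,0,0,0],[0,0,0,0,0,0],[0,0,0,0,0,0],[0,0,0,0,0,0]], grip=-1, grip_force=20)

```text
time: 25.4
tool_pos: [511.0, -316.6, 76.0]
tcp_rot: [180.0, -0.0, 109.4]
ft_force: [-0.1, -0.0, 0.2]
finger_gap: 85.2
grip_force: 0.0
```

Request:
send_rows(increments=[[0,0,0,0,0,0],[0,0,-10,0,0,0],[0,0,-30,0,0,0],[0,0,-45,0,0,0],[0,0,-45,0,0,0]])

```text
time: 26.02
tool_pos: [510.9, -316.5, 208.0]
tcp_rot: [180.0, 0.0, 109.4]
ft_force: [-0.1, -1.0, 0.9]
finger_gap: 85.0
grip_force: 0.0
```

Request:
send_rows(increments=[[0,0,0,0,0,0],[0,0,0,0,0,0],[0,0,0,0,0,0],[0,0,0,0,0,0]])

```text
time: 26.52
tool_pos: [510.4, -316.2, 204.5]
tcp_rot: [-179.9, -0.1, 109.4]
ft_force: [-1.0, -1.0, 0.3]
finger_gap: 85.5
grip_force: 0.0
```

```bash
python3 - <<'E'
from h import *
s=snap('wrist');cv2.imwrite('pics/w6.png',s['img'])
P=wpts(s);Z=P[...,2];N=np.hypot(P[...,0]-510,P[...,1]+317)<75
def er(m): return cv2.morphologyEx(m.astype(np.uint8),cv2.MORPH_OPEN,np.ones((3,3)))>0
box(P,er(N&(Z>112)&(Z<124)),'handle');box(P,er(N&(Z>62)&(Z<72)),'bar');box(P,er(N&(Z>50)&(Z<58)),'block')
E
```

```text
handle 1062 med [ 511.6 -315.   119. ] ((512.2526245117188, -316.7186584472656), (15.584576606750488, 30.73891830444336), 19.49371337890625)
bar 555 med [ 504.8 -294.6   66.3] ((505.1322326660156, -294.8929138183594), (15.76560115814209, 20.812137603759766), 18.998075485229492)
block 4515 med [ 505.9 -309.    54.5] ((510.8277893066406, -317.68505859375), (46.2774658203125, 100.05420684814453), 19.300832748413086)
```

View pics/w6.png

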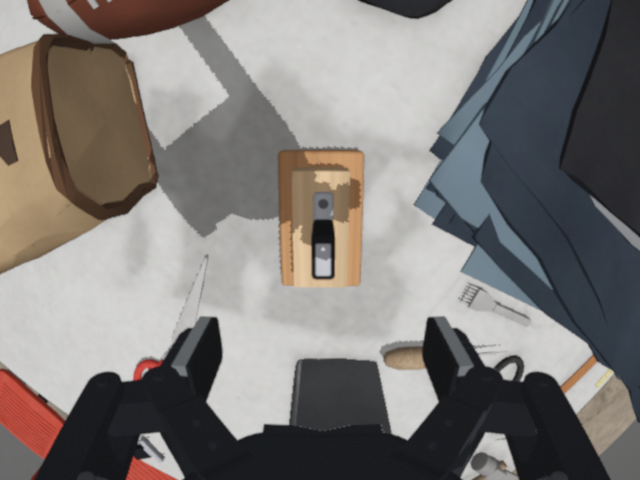

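The spanner stands fully down in its stand at (322,240): the bar top is at 66 mm and the handle top at 119 mm, both as at the start. Everything else in the picture is unmoved.

```bash
python3 -c "
from bench import r
print(r.hand_in())"
```

```text
the job is handed in; nothing more can be done
None
```

The ring is turned about 43° clockwise to its stop (torque rose from about 0.3 to 0.7 N m there), the spanner is back fully down in its stand, and the job was handed in after about 27 s; no verdict came back.

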